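# Turn the clamp plate over against the stops of the mould nest

## Robot

A 6-joint arm with a two-finger parallel gripper is mounted at the origin on a cart in front of the work surface, level with it; the furniture and walls round the work are solid. World frame = base frame: x ahead of the robot, y to its left, z up, the work surface at z = 0. Lengths are in m, angles in rad, forces in N, time in s.
With the tool pointing down it reaches from about 0.3 to 0.95 m from the base axis. Payload 3.1 kg.
Tool frame: the origin (TCP) lies between the finger pads; the fingertips stand 22 mm ahead of it and the grasp point (between the pads) lies 3 mm ahead of it (arm.finger_overhang is the distance from the TCP to the fingertips, in m); z points along the fingers, y is the direction in which the jaws open and shut (so a half turn about z gives the same grasp; the last joint's range is limited). The gripper opens to 85 mm and grips with 20 to 120 N. Pads are 22 mm wide; open, the fingers measure 114 mm over their backs; the gripper's body (76 mm by 85 mm) begins 54 mm behind the grasp point. The pads swing forward as they close: fully open they stand 13 mm farther back than shut.
Start: joints at [-1.307, 0.308, 1.634, -0, 1.2, -0.07], TCP at [0.205, -0.591, 0.253] pointing down, gripper open.
Joint ranges: [-3.06, 3.06], [-0.79, 1.96], [0.05, 2.63], [-1.19, 4.34], [0.05, 2.64], [-2.94, 2.94]. Speed limits (rad/s): [2.79, 2.79, 3.14, 3.14, 3.14, 3.14].

## Interface

Orientations are given as a unit quaternion [x, y, z, w].
In Python, from workcell import arm, grab_frame, camera_params, ticket, outline_of, pinpoint gives the robot as it stands. The module is installed in compiled form; this text tells all that it offers. Calls block until the motion is done:
- arm.goto(position, orientation): joint-space move of the TCP to a pose.
- arm.movel(position, attitude=None, feed=0.15): straight line of the TCP; attitude=None keeps the orientation; feed is the mean speed in m/s.
- arm.move_j(angles): joint-space move.
- arm.gripper_to(opening, newtons=None): finger opening in m; newtons is the grip in N (None keeps the last); returns when the fingers have stopped.
- arm.hold(seconds).
- arm.ik(position, orientation): joint angles nearest the present ones, or None.
- arm.state(): the state.
- grab_frame(name): name is "scene" or "top" or "wrist"; returns the picture (384x512x3 uint8, red, green, blue); there is no depth.
- camera_params(name): a dict with "vertical_fov" (degrees; the focal length in pixels is half the picture's height over the tangent of half this angle, whatever the lens; pixels are square), "cx", "cy" (the principal point, pixels), "view" (4x4, takes a point from world to camera coordinates); the wrist camera has in their place "T_tool_cam" (4x4, takes a point from camera to tool coordinates, whose origin is the TCP and whose axes are the flange's). Camera axes: x right, y up, looking along -z (the intrinsics and any distortion apply to the point x, -y, -z); pixel columns grow to the right and rows downward; lengths in m; the calibration is good to about 2 mm. A picture is of the moment at which its call begins: read the wrist's pose just before it. camera_params takes no time and is no camera call.
A pose or a line that the arm cannot do raises arm.Unreachable and nothing moves.
- ticket.job_done(): hands the job in, once; it reports no verdict.
Trained networks look in the newest picture that a camera, given by its name, has taken for a name from the list of things; names that differ only in an ending like _2 or _b are one class to them, and where a whole thing is asked for, a point or a joint stands for the part that bears it (a point fixed in the world has none). Each returns a list of dicts, best first, with "conf" (0 to 1); they miss things now and then, are a little off and sometimes report something else, mostly with a low value. They report only what shows in the picture. A call takes as long as a camera call.
- outline_of(camera, name): "region" (384x512 bool, what is visible of it) and "position" ([row, column] in pixels, amid what is visible of it).
- pinpoint(camera, name): "position" ([row, column] in pixels: a listed point, or the origin of a listed thing).
The state is a dict: "time": time; "joint_positions": joint angles; "joint_velocities": joint speeds; "joint_torque": joint torques, N m; "tcp_pos": TCP position; "orientation": TCP orientation; "force": force on the tool from outside, world axes, zero at the start; "ft_torque": the same for the moment, N m; "gripper_width": finger opening in m.
Only numpy, scipy, OpenCV 4.12 (cv2) and the standard library are available. Lean on these libraries where they do the work, as an engineer would, in place of code of your own. Each camera call takes 0.05 s, during which the arm holds its last target.

## Task

The aluminium clamp plate in the mould nest lies wrong way up, with its orange rubber pad underneath, so it cannot seat. Using only the fingertips, without gripping or lifting the plate, push it against the two sloped stops at the back of the nest until it tips up and leans on them, reach behind it and tip it over towards the open front so that it lies with the pad facing up, then push it fully home against the feet of the stops. Leave the rubber moulds and the eye loupe beside the nest where they are.

Things in the scene. Friction and masses are not known exactly. Their poses are not given: they have to be found in the camera images.
- nest: Mould nest, fixed to the cabinet top: grey base plate 170 (x) x 134 (y) x 10 mm; origin under its centre, x from the open front to the stops, z up. The bed is 10 mm above the origin. Two dark rails, 6 mm above the bed, leave a channel 108 mm wide along x. An 8 mm high tie bar joins the stops at the back. A groove across the bed, x = 39 to 45 mm, 4 mm deep, along the feet of the stops, catches the plate's lower edge as it stands up; the same recess runs on between the stops.
- stop_left (a point): Foot of the left aluminium stop: bottom middle of its front face, on the bed, x = 45, y = 44.5 mm in the nest frame. Front profile of each stop: upright for 5 mm, then 45 degrees up to 25 mm above the bed and 20 mm further back, then 60 degrees to the top, 45 mm up and 32 mm back; its rear is 36 mm back. Each stop is 19 mm wide.
- stop_right (a point): Foot of the right stop, same shape, at x = 45, y = -44.5 mm in the nest frame. 70 mm are free between the stops: the plate's pad passes there, and fingers can reach through or over from behind.
- home (a point): Point on the bed (x = 12 mm in the nest frame) above which the plate's centre lies when it is seated, pad up, with its edge against the upright feet of the stops.
- plate_mid (a point): Centre of the loose clamp plate's aluminium sheet (66 along its x, 100 along y, 4 mm thick; 0.11 kg). On one face a centred orange rubber pad, 54 x 58 x 7 mm, pad down at the start, so the sheet then lies 7 to 11 mm above the bed. z points out of the bare face (up at the start, down when done), x to the edge that faces the stops at the start, 8 to 38 mm short of their feet.
- plate_near (a point): Middle of the long edge of the sheet facing the open front at the start, 33 mm from plate_mid. Pushing it towards the stops makes the other edge ride up the slopes. At the end of the push it settles in or at the groove and the plate leans 50 to 60 degrees from the bed, top edge about 52 mm above the bed and 35 mm behind the feet. Pulled forward from behind, the plate topples about this edge, which ends near the feet.
- plate_far (a point): Middle of the opposite long edge of the sheet, nearest the stops at the start, 33 mm from plate_mid; the upper edge when the plate leans, and the edge facing the open front once it has been turned over.
- mould_orange: Orange rubber mould, 48 x 63 x 24 mm, standing loose beside the nest; origin at the centre of its underside. Must stay where it is.
- mould_small: Green rubber mould, 40 x 50 x 18 mm, loose beside the nest; origin at the centre of its underside. Must stay where it is.
- loupe: Black eye loupe, 34 mm across, 30 mm high, loose beside the nest; origin at the centre of its underside. Must stay where it is.

How it is judged:
On the way, in this order (a step that is already met when the one before it is completed fails the run):
1. the plate is tipped up by more than 40 degrees, its upper edge leaning over the stops (angle between plate_mid's own z axis and vertical between 0.7 and 1.4 rad and x of plate_far in the frame of nest above 0.055 m and z of plate_near in the frame of nest below 0.025 m), for 0.2 s.
2. the plate has toppled over and lies flat with the pad up (angle between plate_mid's own z axis and vertical above 3 rad and z of plate_mid in the frame of nest below 0.016 m), for 0.2 s.
At the end, for the whole second after the job is handed in: The plate lies flat on the bed with the orange pad up (within 5 degrees), between the side rails, pushed home to within 3.5 mm of the feet of the stops and square to them within 3.4 degrees, at rest; moulds and loupe are within 15 mm of where they stood (angle between plate_mid's own z axis and vertical above 3.05 rad and z of plate_mid in the frame of nest below 0.015 m and x of plate_mid in the frame of nest between 0.0085 and 0.0145 m and angle between the x axis of plate_mid and the x axis of nest, either way round below 0.06 rad and y of plate_mid in the frame of nest between -0.007 and 0.007 m and linear speed of plate below 0.02 m/s and distance of each of mould_orange, mould_small, loupe from where it was at the start of the episode below 0.015 m); the robot touches nothing.
It fails at once if the plate is lifted: both its long edges more than about 20 mm above the bed at once (z of each of plate_near, plate_far in the frame of nest above 0.032 m).
It fails at once if the plate leaves the nest (horizontal distance between plate_mid and nest above 0.12 m).
It fails at once if a mould or the loupe is knocked more than 15 mm away (distance of any of mould_orange, mould_small, loupe from where it was at the start of the episode above 0.015 m).
It also fails if it takes over 54 s, if anything falls off the work surface, if the arm or the gripper's body presses on something with over 40 N, if the wrist force passes 120 N, or if a joint passes its speed limit or range.

## Working session

There is one attempt and no reset: what is moved stays moved. The work goes in short steps, each a Python script; the robot and the scene stay as the last script left them, time stands still between calls to the robot, and variables do not carry over. Pictures are saved under pics/ and viewed, and the job is handed in when it is done.

```bash
mkdir -p pics; ls
python3 - <<'E'
from workcell import arm, grab_frame, camera_params, ticket, outline_of, pinpoint
import cv2
for c in ["scene","top","wrist"]:
    f=grab_frame(c); cv2.imwrite(f"pics/{c}0.png",f[:,:,::-1])
    print(c,camera_params(c))
    for n in ["nest","stop_left","stop_right","home","plate_mid","plate_near","plate_far","mould_orange","mould_small","loupe"]:
        print(n,[(r['position'],round(r['conf'],2)) for r in pinpoint(c,n)[:2]])
print(arm.state(), arm.finger_overhang)
E
```

```text
pics
scene {'vertical_fov': 55.90735516874843, 'cx': 256.9177131980657, 'cy': 193.6392964905923, 'view': array([[-0.74683514, -0.66491325, -0.01129769,  0.57029177],
       [ 0.45043574, -0.51828467,  0.72697225, -0.09335669],
       [-0.4892289 ,  0.53783954,  0.6865739 , -0.822838  ],
       [ 0.        ,  0.        ,  0.        ,  1.        ]])}
nest [([187.7, 270.5], 0.95)]
stop_left [([189.8, 243.5], 0.68)]
stop_right [([172.2, 260.4], 0.83)]
home [([183.8, 260.7], 0.68)]
plate_mid [([187.1, 270.6], 0.91)]
plate_near [([190.5, 286.4], 0.83)]
plate_far [([181.5, 261.2], 0.89)]
mould_orange [([212.3, 232.8], 0.91), ([170.7, 258.6], 0.25)]
mould_small [([222.9, 261.7], 0.8)]
loupe [([172.2, 307.3], 0.72)]
top {'vertical_fov': 43.069090753474455, 'cx': 257.5577611564192, 'cy': 190.93218997239492, 'view': array([[ 1.16850006e-03, -9.99996245e-01, -2.47876798e-03,
         3.30409437e-01],
       [ 9.78934040e-01,  6.37782564e-04,  2.04175754e-01,
        -5.19280458e-01],
       [-2.04173406e-01, -2.66512973e-03,  9.78931110e-01,
        -8.16020309e-01],
       [ 0.00000000e+00,  0.
[... 1006 characters left out ...]
 1.65, 'joint_positions': array([-1.30670480e+00,  3.08095703e-01,  1.63380613e+00, -1.20646887e-05,
        1.19970560e+00, -6.97016822e-02]), 'joint_velocities': array([-0.00081969, -0.00032633, -0.00135106, -0.0003379 , -0.00055235,
       -0.0012879 ]), 'joint_torque': array([ 1.08007589e-03, -4.15269864e+01, -2.77070260e+01,  4.33926721e-05,
        9.66370899e-04, -5.86222271e-06]), 'tcp_pos': array([ 0.20473859, -0.59051533,  0.25327177]), 'orientation': array([ 9.86104697e-01,  1.66125035e-01, -6.31261574e-06, -6.81252986e-06]), 'force': array([-0.25128092, -0.36634273, -0.15659945]), 'ft_torque': array([0.0424976 , 0.01768714, 0.00808295]), 'gripper_width': 0.0856092152120033} 0.022
```

View pics/scene0.png

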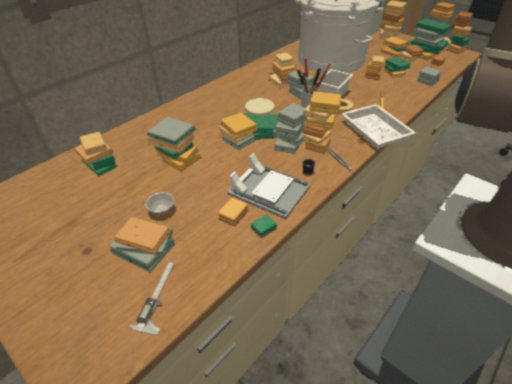

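View pics/top0.png

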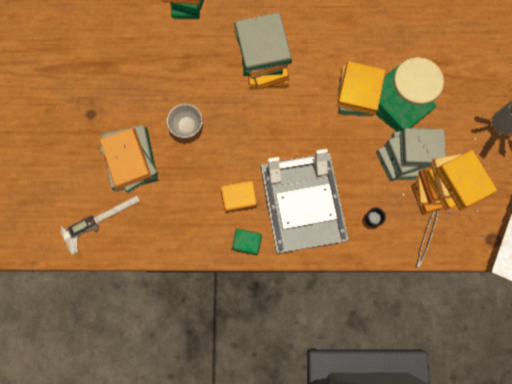

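```bash
cat > h.py <<'E'
import numpy as np, cv2
from workcell import arm, grab_frame, camera_params, ticket, outline_of, pinpoint
def K(c):
    p=camera_params(c); f=192/np.tan(np.radians(p['vertical_fov']/2)); return f,p['cx'],p['cy']
def wrist_view():
    s=arm.state(); from scipy.spatial.transform import Rotation as R
    T=np.eye(4); T[:3,:3]=R.from_quat(s['orientation']).as_matrix(); T[:3,3]=s['tcp_pos']
    return np.linalg.inv(T@camera_params('wrist')['T_tool_cam'])
def project(c,P,V=None):
    V=camera_params(c)['view'] if V is None else V
    f,cx,cy=K(c); q=np.atleast_2d(P)@V[:3,:3].T+V[:3,3]
    return np.stack([cy-f*q[:,1]/-q[:,2], cx+f*q[:,0]/-q[:,2]],1)  # row,col
def onz(c,rc,z,V=None):
    V=camera_params(c)['view'] if V is None else V
    f,cx,cy=K(c); d=np.array([(rc[1]-cx)/f,-(rc[0]-cy)/f,-1]); Ri=V[:3,:3].T
    o=-Ri@V[:3,3]; d=Ri@d; return o+d*(z-o[2])/d[2]
E
python3 - <<'E'
from h import *
D={'scene':dict(stop_left=[189.8,243.5],stop_right=[172.2,260.4],home=[183.8,260.7],plate_mid=[187.1,270.6],plate_near=[190.5,286.4],plate_far=[181.5,261.2],nest=[187.7,270.5],mould_orange=[212.3,232.8],mould_small=[222.9,261.7],loupe=[172.2,307.3]),
'top':dict(stop_left=[180.7,276.6],stop_right=[175.2,325.3],home=[199.4,303.5],plate_mid=[205.1,304.7],plate_near=[222.8,311.0],plate_far=[189.8,300.2],mould_orange=[196.2,237],mould_small=[240.9,250],loupe=[220.3,371.7])}
Z=dict(stop_left=.01,stop_right=.01,home=.01,plate_mid=.021,plate_near=.019,plate_far=.019,nest=0,mould_orange=0,mould_small=0,loupe=0)
for c in D:
  for n,rc in D[c].items(): print(c,n,onz(c,rc,Z[n]).round(4))
E
```

```text
scene stop_left [0.5493 0.2923 0.01  ]
scene stop_right [0.5628 0.2112 0.01  ]
scene home [0.5312 0.246  0.01  ]
scene plate_mid [0.4958 0.2482 0.021 ]
scene plate_near [0.459  0.2302 0.019 ]
scene plate_far [0.5294 0.246  0.019 ]
scene nest [0.5091 0.2324 0.    ]
scene mould_orange [0.5212 0.3608 0.    ]
scene mould_small [0.4452 0.3406 0.    ]
scene loupe [0.4736 0.1182 0.    ]
top stop_left [0.5479 0.2951 0.01  ]
top stop_right [0.5587 0.2028 0.01  ]
top home [0.512  0.2449 0.01  ]
top plate_mid [0.4992 0.2439 0.021 ]
top plate_near [0.4666 0.2328 0.019 ]
top plate_far [0.5285 0.2516 0.019 ]
top mould_orange [0.52 0.37 0.  ]
top mould_small [0.4352 0.345  0.    ]
top loupe [0.4741 0.1168 0.    ]
```

```bash
cat >> h.py <<'E'
from scipy.spatial.transform import Rotation as R
def quat(psi):
    c,s=np.cos(psi),np.sin(psi)
    return R.from_matrix(np.array([[c,s,0],[s,-c,0],[0,0,-1]])).as_quat()
E
python3 - <<'E'
from h import *
th=np.radians(6.7)
for psi in (th,th+np.pi,th-np.pi):
  for x in (0.40,0.5,.62):
    for z in (.04,.28):
      q=arm.ik([x,.24,z],quat(psi)); print(round(psi,2),x,z,None if q is None else np.round(q,2))
E
```

```text
0.12 0.4 0.04 [ 0.45  0.34  2.12 -0.    0.68  1.9 ]
0.12 0.4 0.28 [ 0.45 -0.03  1.96 -0.    1.21  1.9 ]
0.12 0.5 0.04 [ 0.37  0.47  1.92 -0.    0.76  1.82]
0.12 0.5 0.28 [ 0.37  0.15  1.77 -0.    1.22  1.82]
0.12 0.62 0.04 [ 0.3   0.63  1.64 -0.    0.87  1.76]
0.12 0.62 0.28 [ 0.3   0.36  1.51 -0.    1.27  1.76]
3.26 0.4 0.04 [ 0.45  0.34  2.12 -0.    0.68 -1.24]
3.26 0.4 0.28 [ 0.45 -0.03  1.96 -0.    1.21 -1.24]
3.26 0.5 0.04 [ 0.37  0.47  1.92 -0.    0.76 -1.32]
3.26 0.5 0.28 [ 0.37  0.15  1.77 -0.    1.22 -1.32]
3.26 0.62 0.04 [ 0.3   0.63  1.64 -0.    0.87 -1.38]
3.26 0.62 0.28 [ 0.3   0.36  1.51 -0.    1.27 -1.38]
-3.02 0.4 0.04 [ 0.45  0.34  2.12 -0.    0.68 -1.24]
-3.02 0.4 0.28 [ 0.45 -0.03  1.96 -0.    1.21 -1.24]
-3.02 0.5 0.04 [ 0.37  0.47  1.92 -0.    0.76 -1.32]
-3.02 0.5 0.28 [ 0.37  0.15  1.77 -0.    1.22 -1.32]
-3.02 0.62 0.04 [ 0.3   0.63  1.64 -0.    0.87 -1.38]
-3.02 0.62 0.28 [ 0.3   0.36  1.51 -0.    1.27 -1.38]
```

Run:
```python
from h import *
th=np.radians(6.7)
t0=arm.state()['time']
arm.goto([.46,.245,.27],quat(th+np.pi))
print(arm.state()['time']-t0, arm.state()['tcp_pos'])
V=wrist_view(); np.save('V1.npy',V)
f=grab_frame('wrist'); cv2.imwrite('pics/w1.png',f[:,:,::-1])
Z=dict(stop_left=.01,stop_right=.01,home=.01,plate_mid=.019,plate_near=.019,plate_far=.019,loupe=0,mould_orange=0,mould_small=0)
for n in Z:
    for r in pinpoint('wrist',n)[:2]:
        print(n,np.round(r['position'],1),round(r['conf'],2),onz('wrist',r['position'],Z[n],V).round(4))
```

```text
3.0667000000000004 [0.46040157 0.24442285 0.26997964]
stop_left [222.1 283.8] 0.67 [0.5401 0.2931 0.01  ]
stop_right [229.4 213.9] 0.78 [0.5606 0.2054 0.01  ]
plate_mid [185.8 245.3] 0.95 [0.4948 0.239  0.019 ]
plate_far [214.  246.2] 0.72 [0.5309 0.2441 0.019 ]
loupe [154.8 145.1] 0.7 [0.4756 0.1134 0.    ]
loupe [160.  242.1] 0.68 [0.4683 0.2318 0.    ]
mould_orange [209.9 338. ] 0.96 [0.5192 0.3617 0.    ]
mould_small [143.9 343.2] 0.62 [0.4344 0.3508 0.    ]
```

View pics/w1.png

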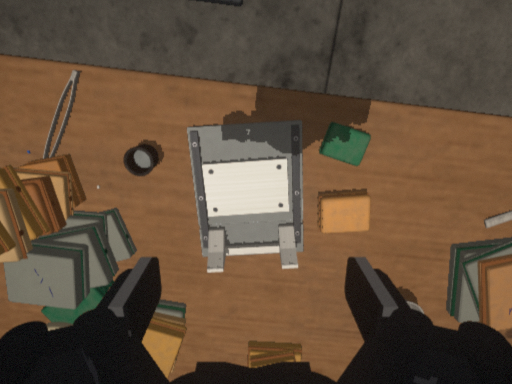

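Run:
```python
import cv2
f=cv2.imread('pics/w1.png')[110:280,180:320]; cv2.imwrite('pics/w1z.png',cv2.resize(f,None,fx=4.4,fy=3.5,interpolation=cv2.INTER_CUBIC) if 0 else cv2.resize(f,None,fx=3.5,fy=3.5,interpolation=cv2.INTER_CUBIC))
f=cv2.imread('pics/top0.png')[140:260,250:360]; cv2.imwrite('pics/t0z.png',cv2.resize(f,None,fx=5,fy=5,interpolation=cv2.INTER_CUBIC))
```

```text
(no output)
```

View pics/w1z.png

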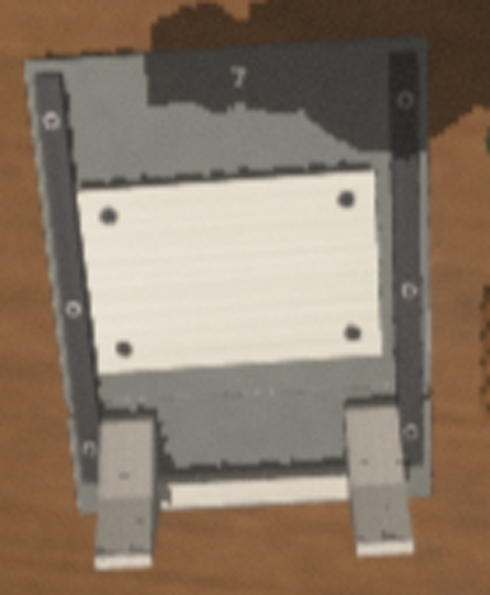

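View pics/t0z.png

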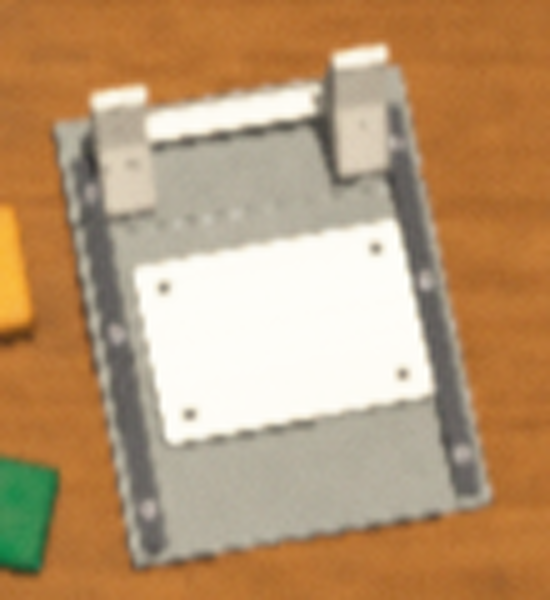

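Run:
```python
from h import *
V=np.load('V1.npy')
def fit(P,L):
    P=np.array(P)[:,:2];L=np.array(L,float)/1000
    z=L[:,0]+1j*L[:,1]; w=P[:,0]+1j*P[:,1]
    a=np.sum((w-w.mean())*np.conj(z-z.mean()))/np.sum(abs(z-z.mean())**2)
    rot=a/abs(a); t=w.mean()-rot*z.mean()
    print('scale',abs(a).round(4),'yaw deg',np.degrees(np.angle(a)).round(2),'origin',np.round([t.real,t.imag],4),'res mm',np.round(abs(w-rot*z-t)*1000,1))
N=[(-85,-67),(-85,67),(85,67),(85,-67)]
PL=[(-33,-50),(-33,50),(33,50),(33,-50)]
w=lambda p:(p[1]/3.5+110,p[0]/3.5+180); t=lambda p:(p[1]/5+140,p[0]/5+250)
fit([onz('wrist',w(p),.01,V) for p in [(27,62),(425,40),(430,494),(80,510)]],N)
fit([onz('top',t(p),.01) for p in [(490,502),(138,565),(57,125),(402,68)]],N)
fit([onz('wrist',w(p),.021,V) for p in [(80,188),(373,168),(381,354),(100,374)]],PL)
fit([onz('top',t(p),.021) for p in [(433,397),(170,444),(136,268),(397,220)]],PL)
print(arm.state()['time'])
```

```text
scale 0.9852 yaw deg 9.85 origin [0.5068 0.2445] res mm [1.6 1.9 1.2 1.8]
scale 0.9914 yaw deg 9.82 origin [0.5067 0.2436] res mm [1.6 1.1 0.6 0.8]
scale 0.9907 yaw deg 10.72 origin [0.497  0.2409] res mm [1.5 1.1 0.7 0.8]
scale 0.9953 yaw deg 10.29 origin [0.4969 0.2401] res mm [1.2 0.9 0.7 0.9]
5.2167
```

```bash
cat >> h.py <<'E'
TH=np.radians(9.83); O=np.array([.5068,.2440])
Q=quat(TH+np.pi)
def n2w(x,y,z): # nest mm -> world m
    c,s=np.cos(TH),np.sin(TH); x,y=x/1000,y/1000
    return [O[0]+c*x-s*y,O[1]+s*x+c*y,z/1000]
def w2n(p):
    c,s=np.cos(TH),np.sin(TH); d=np.array(p[:2])-O
    return np.round([(c*d[0]+s*d[1])*1000,(-s*d[0]+c*d[1])*1000,p[2]*1000],1)
def fn():
    s=arm.state(); F=s['force']; c,sn=np.cos(TH),np.sin(TH)
    return np.round([c*F[0]+sn*F[1],-sn*F[0]+c*F[1],F[2]],1)
def rep(): 
    s=arm.state(); print('t',round(s['time'],2),'nest',w2n(s['tcp_pos']),'F',fn(),'w',round(s['gripper_width'],4),flush=True)
def pic(c,n,box=None,k=1):
    f=grab_frame(c)[:,:,::-1]
    if box: f=f[box[0]:box[1],box[2]:box[3]]
    cv2.imwrite(f'pics/{n}.png',cv2.resize(f,None,fx=k,fy=k,interpolation=cv2.INTER_CUBIC))
E
python3 - <<'E'
from h import *
rep()
arm.gripper_to(.06); rep()
arm.goto(n2w(-68,0,60),Q); rep()
arm.movel(n2w(-68,0,38),None,.1); rep()
for z in range(36,15,-2):
    arm.movel(n2w(-68,0,z),None,.05); rep()
    if fn()[2]>3: break
E
```

```text
t 5.22 nest [-45.9   8.9 270. ] F [-0.1 -0.  -0.2] w 0.0855
t 5.59 nest [-45.9   9.  270. ] F [-0.2  0.4  0.4] w 0.0601
t 6.45 nest [-66.3   0.4  61.1] F [0.3 0.8 0.4] w 0.0598
t 6.82 nest [-67.1   0.2  38.9] F [-0.6  0.4  0.2] w 0.0602
t 7.07 nest [-67.5   0.1  36.5] F [-0.   0.6  0. ] w 0.0601
t 7.32 nest [-68.1  -0.   33.9] F [-0.7 -1.4  0.5] w 0.0601
t 7.57 nest [-68.2  -0.1  31.8] F [0.3 0.1 0.1] w 0.0598
t 7.82 nest [-68.2  -0.   29.8] F [-0.4 -0.1 -0.2] w 0.06
t 8.07 nest [-68.1  -0.   27.8] F [-0.7  0.2  0.6] w 0.0597
t 8.32 nest [-67.6   0.1  27. ] F [-2. -1.  9.] w 0.0603
```

Run:
```python
from h import *
arm.movel(n2w(-68,0,28.7),None,.05); rep()
arm.movel(n2w(-30,0,28.7),None,.08); rep()
pic('wrist','w2')
arm.movel(n2w(5,0,28.7),None,.08); rep()
pic('wrist','w3')
```

```text
t 8.57 nest [-67.8   0.   28.8] F [0.5 0.5 0. ] w 0.06
t 9.19 nest [-30.   -0.1  28.5] F [-0.4 -0.5  0.3] w 0.0602
t 9.83 nest [ 5.7  0.1 29. ] F [-1.1 -0.5 -0.2] w 0.0596
```

View pics/w2.png

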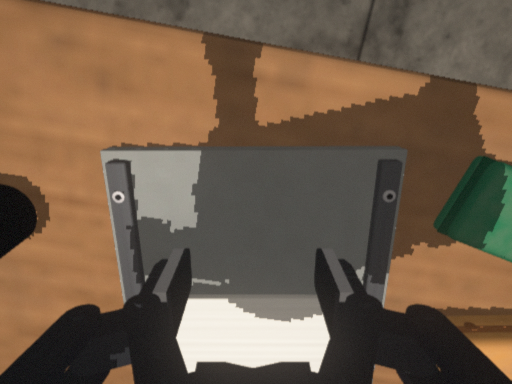

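View pics/w3.png

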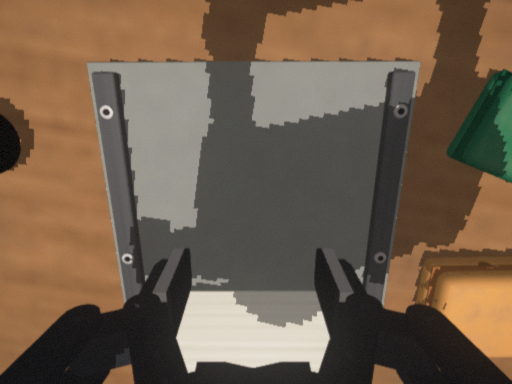

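Run:
```python
from h import *
for x in (15,22,26,29):
    arm.movel(n2w(x,0,28.7),None,.06); rep()
    if fn()[0]<-20: break
pic('wrist','w4');pic('scene','s4',(130,240,200,340),4)
```

```text
t 10.2 nest [15.9  0.1 29. ] F [-0.5  0.7  0.2] w 0.0598
t 10.47 nest [22.8  0.1 28.9] F [-0.7 -0.2 -0.4] w 0.0601
t 10.72 nest [26.3 -0.  28.7] F [-1.  -0.1  0.7] w 0.06
t 10.97 nest [28.2 -0.1 28.4] F [-2.7  0.2  0.7] w 0.0601
```

View pics/w4.png

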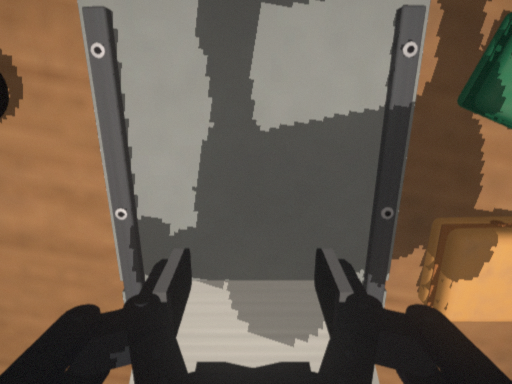

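View pics/s4.png

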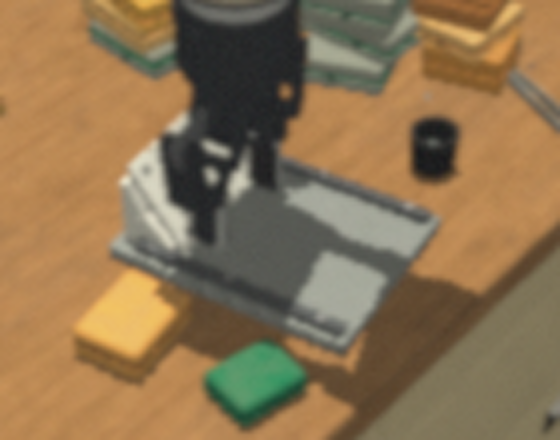

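Run:
```python
from h import *
for x in (30.5,32,33.5):
    arm.movel(n2w(x,0,28.7),None,.06); rep()
    if fn()[0]<-8: break
arm.movel(n2w(15,0,29.5),None,.1)
arm.movel(n2w(-45,0,110),None,.25); rep()
pic('wrist','w5'); pic('scene','s5',(130,240,200,340),4)
pic('top','t5',(140,260,250,360),5)
```

```text
t 11.32 nest [28.4 -0.1 28.2] F [-6.5  0.3  3.5] w 0.0602
t 11.57 nest [28.6 -0.1 28. ] F [-8.4  0.8  4.3] w 0.0598
t 12.43 nest [-43.5   0.2 110.6] F [-0.2  0.1  0.3] w 0.0599
```

View pics/w5.png

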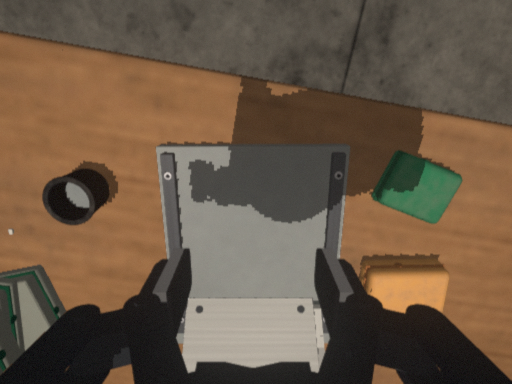

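View pics/s5.png

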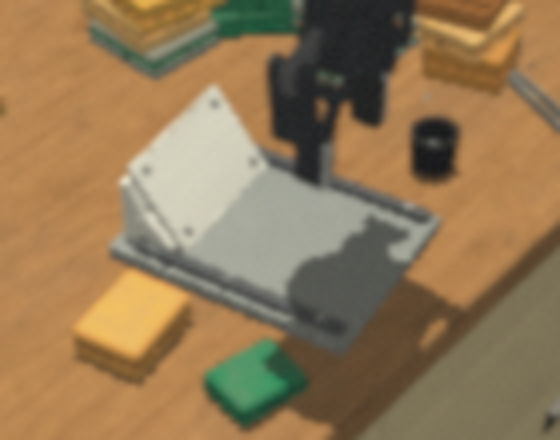

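View pics/t5.png

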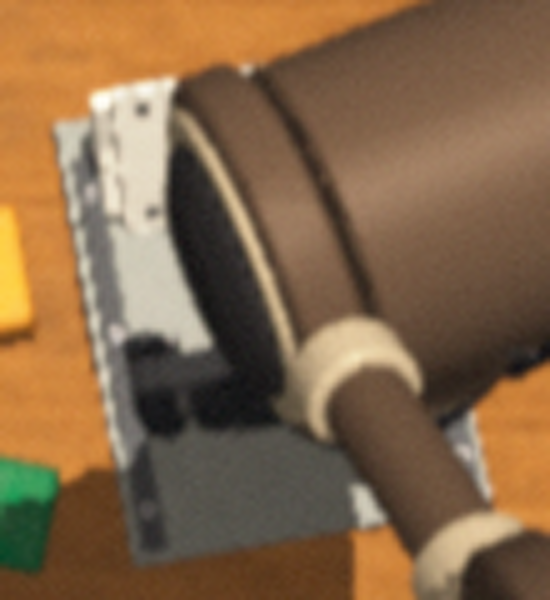

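Run:
```python
from h import *
for n in ('plate_far','plate_near'):
    for r in pinpoint('scene',n)[:1]: print(n,r['conf'],w2n(onz('scene',r['position'],.06 if n=='plate_far' else .008)))
arm.gripper_to(.02)
arm.movel(n2w(-30,0,140),None,.3)
arm.movel(n2w(118,0,140),None,.3); rep()
arm.movel(n2w(118,0,64.5),None,.2); rep()
arm.movel(n2w(90,0,64.5),None,.1); rep()
pic('scene','s6',(130,240,200,340),4); pic('wrist','w6')
```

```text
plate_far 0.9 [76.  -0.5 60. ]
plate_near 0.56 [ 42.9 -11.2   8. ]
t 14.05 nest [116.3  -0.2 138. ] F [-1.   0.7  0. ] w 0.0201
t 14.57 nest [1.169e+02 1.000e-01 6.430e+01] F [1.2 0.5 0.1] w 0.02
t 15.01 nest [91.3  0.3 66.3] F [ 1.3  0.2 -1.2] w 0.02
```

View pics/s6.png

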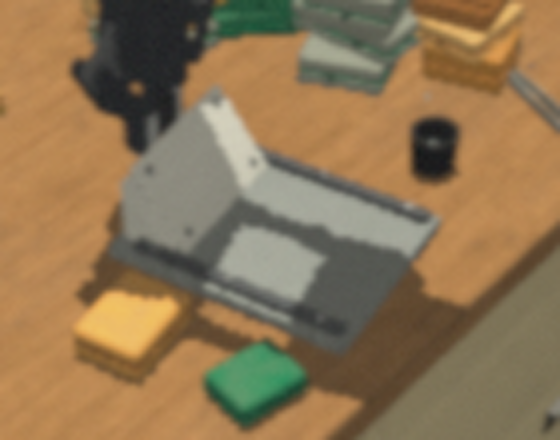

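View pics/w6.png

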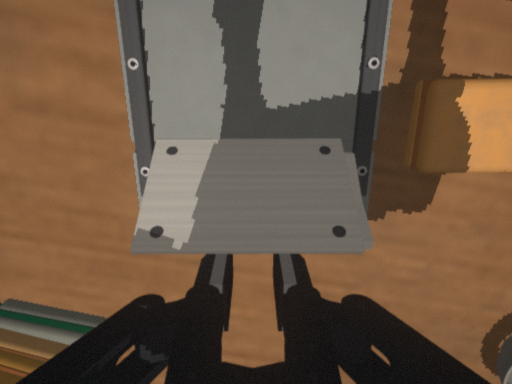

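Run:
```python
from h import *
for x in (78,70,64):
    arm.movel(n2w(x,0,64.5),None,.06); rep()
pic('scene','s7',(130,240,200,340),4); pic('wrist','w7')
```

```text
t 15.46 nest [76.7 -0.1 63.9] F [ 0.7  0.6 -0.6] w 0.0197
t 15.74 nest [69.  -0.1 64. ] F [-0.1 -0.3  0.3] w 0.02
t 15.99 nest [63.4 -0.  64.3] F [-0.5  0.2  0.4] w 0.0201
```

View pics/s7.png

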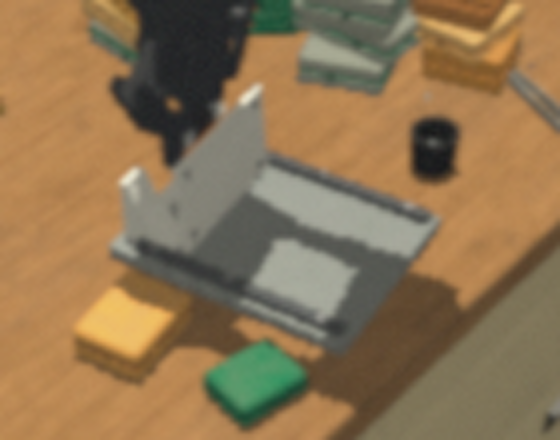

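View pics/w7.png

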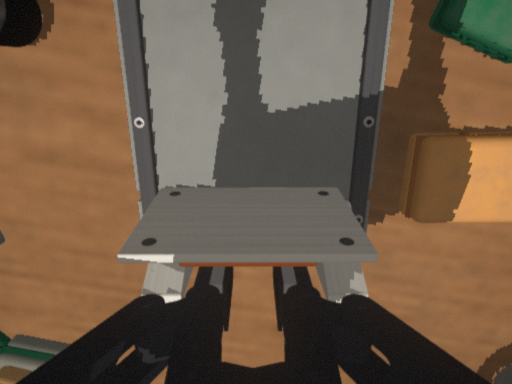

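Run:
```python
from h import *
for x in (58,53,48,44):
    arm.movel(n2w(x,0,64.5),None,.06); rep()
pic('scene','s8',(130,240,200,340),4); pic('wrist','w8')
```

```text
t 16.34 nest [57.4 -0.  64.3] F [-0.3  0.2 -0.1] w 0.0199
t 16.59 nest [52.5  0.  64.4] F [-0.3  0.9 -0.3] w 0.02
t 16.84 nest [47.5 -0.  64.4] F [-0.3 -0.5  1. ] w 0.0196
t 17.09 nest [43.7 -0.  64.4] F [-0.5 -1.   0.1] w 0.02
```

View pics/w8.png

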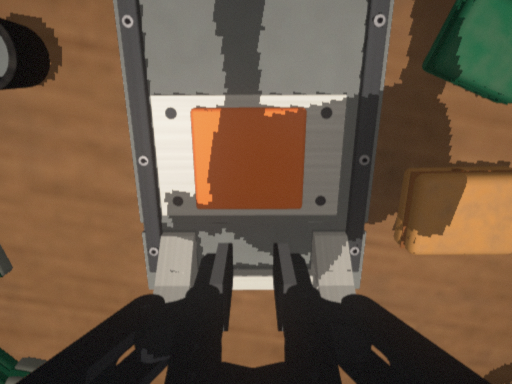

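View pics/s8.png

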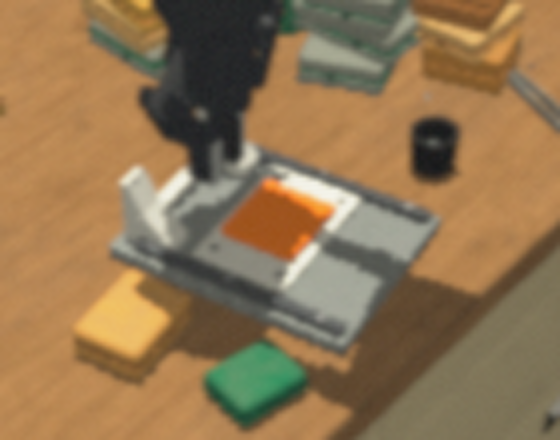

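Run:
```python
from h import *
arm.movel(n2w(50,0,130),None,.3)
arm.movel(n2w(-68,0,110),None,.3)
arm.gripper_to(.06)
arm.movel(n2w(-68,0,40),None,.2)
arm.movel(n2w(-68,0,28.3),None,.06); rep()
arm.movel(n2w(-46,0,28.3),None,.06); rep()
pic('wrist','w9')
for x in (-42,-39,-37,-35,-33.5,-32,-30.5,-29):
    arm.movel(n2w(x,0,28.3),None,.05); rep()
    if fn()[0]<-7: break
pic('wrist','w10')
```

```text
t 19.42 nest [-67.9   0.   28.5] F [-0.7 -0.2  0.1] w 0.0597
t 19.93 nest [-45.5  -0.   28.3] F [-0.2  0.8  0.2] w 0.0602
t 20.23 nest [-41.9  -0.   28.3] F [ 0.1 -0.3 -0.4] w 0.06
t 20.48 nest [-38.9  -0.   28.3] F [-0.5 -0.7  0.7] w 0.0603
t 20.73 nest [-36.9  -0.   28.3] F [-0.5 -0.1 -0. ] w 0.0596
t 20.98 nest [-34.7   0.   28.3] F [-0.9  0.5  0.3] w 0.0598
t 21.23 nest [-33.3   0.   28.3] F [-0.8 -0.4  1. ] w 0.0599
t 21.48 nest [-32.2  -0.   28.3] F [-2.2 -0.3  1.5] w 0.0598
t 21.73 nest [-31.9  -0.1  28.1] F [-4.6  0.9  5. ] w 0.06
t 21.98 nest [-31.7  -0.2  28. ] F [-7.7 -0.1  6.9] w 0.0602
```

View pics/w10.png

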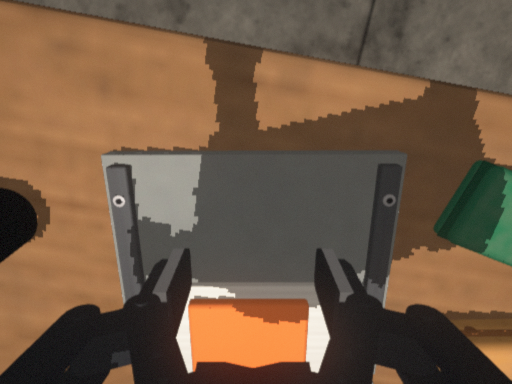

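Run:
```python
from h import *
arm.movel(n2w(-45,0,28.8),None,.08)
arm.movel(n2w(-60,0,120),None,.25)
arm.movel(n2w(-50,0,260),None,.4); rep()
V=wrist_view(); np.save('V2.npy',V)
f=grab_frame('wrist'); cv2.imwrite('pics/w11.png',f[:,:,::-1])
z=f[110:290,180:330,::-1]; cv2.imwrite('pics/w11z.png',cv2.resize(z,None,fx=3.3,fy=3.3,interpolation=cv2.INTER_CUBIC))
for n,zz in dict(plate_mid=.012,plate_near=.012,plate_far=.012,stop_left=.01,stop_right=.01,home=.01,loupe=0,mould_orange=0,mould_small=0).items():
    for r in pinpoint('wrist',n)[:1]:
        p=onz('wrist',r['position'],zz,V); print(n,np.round(r['position'],1),round(r['conf'],2),p.round(3),w2n(p))
```

```text
t 23.4 nest [-49.5  -0.  260.2] F [-1.1 -1.  -1.1] w 0.0597
plate_mid [207.9 249.2] 0.96 [0.519 0.241 0.012] [11.5 -4.7 12. ]
plate_near [230.7 250.4] 0.79 [0.549 0.248 0.012] [41.9 -3.3 12. ]
plate_far [181.2 252.4] 0.59 [0.485 0.239 0.012] [-22.4  -0.8  12. ]
stop_left [228.7 286.7] 0.76 [0.539 0.292 0.01 ] [40.1 42.1 10. ]
stop_right [233.  219.8] 0.73 [0.559 0.211 0.01 ] [ 46.1 -41.8  10. ]
loupe [150.5 148.6] 0.58 [0.472 0.112 0.   ] [ -56.7 -123.8    0. ]
mould_orange [217.  341.4] 0.68 [0.516 0.359 0.   ] [ 28.4 112.    0. ]
mould_small [155.3 351.1] 0.71 [0.437 0.35  0.   ] [-51.  116.6   0. ]
```

View pics/w11z.png

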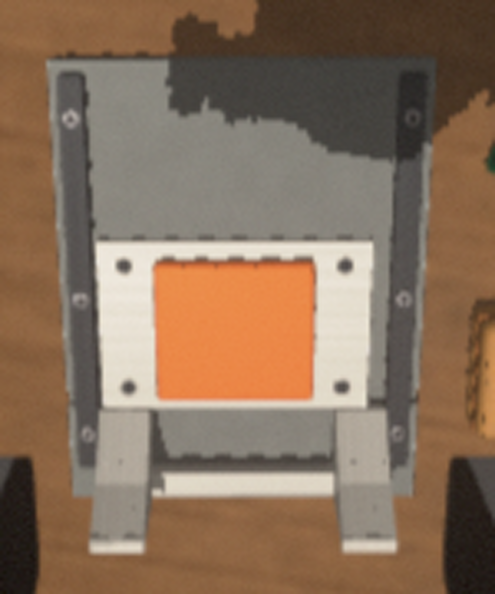

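Run:
```python
from h import *
arm.hold(.3); rep(); ticket.job_done()
```

```text
t 24.2 nest [-50.    0.  260.1] F [-0.3 -0.6  0.4] w 0.0601
the job is handed in; nothing more can be done
```

The plate is turned over, pad up, and pushed home against the feet of the stops. I handed the job in at 24.2 s; no verdict is reported.

I pushed the plate up the slopes with two fingertips until it leaned on the stops. Then I pulled it over from behind through the gap between the stops, so it fell pad up, and pushed it home until the force rose to about 8 N.

What the last checks showed:
- **Seating:** the plate's centre measured at about x = 11.5 mm in the nest frame, against a target of 12 mm. The fingers stopped where a seated plate should stop them. In the last picture the plate looks square to the stops and touching both feet.
- **Sideways position:** the centre came out at y ≈ -4.7 mm, slightly beyond the ±4 mm the channel allows. That excess is probably measurement error. The picture shows the plate closer to the right rail but between the rails, and the limit is ±7 mm.
- **Moulds and loupe:** each measured within about 4 mm of its first wrist-camera position, which is about the accuracy of the measurement.
- **Detection disagreement:** the point detections of the two stop feet disagreed with my fitted nest position by up to 5 mm. I relied on the nest corners, which agreed to within about 1 mm between two cameras.

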